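# Refit the hotplate's control knob and hold it pressed in

## Robot

A 7-joint arm with a two-finger parallel gripper is mounted at the origin on a cart in front of the work surface, level with it; the furniture and walls round the work are solid. World frame = base frame: x ahead of the robot, y to its left, z up, the work surface at z = 0. Lengths are in m, angles in degrees, forces in N, time in s.
With the tool pointing down it reaches from about 0.4 to 0.875 m from the base axis. Payload 6.5 kg.
Tool frame: the origin (TCP) lies midway between the tips of the shut fingers; the grasp point (between the pads) lies 19 mm behind it; z points along the fingers, y is the line along which they close (so a half turn about z gives the same grasp; the last joint's range is limited). The gripper opens to 85 mm and grips with 20 to 120 N. Pads are 22 mm wide; open, the fingers measure 114 mm over their backs; the gripper's body (76 mm by 85 mm) begins 54 mm behind the grasp point. The pads swing forward as they close: fully open they stand 13 mm farther back than shut.
Start: joints at [-69.912, 30.733, -0.252, 88.115, 0.149, 61.152, -4.079], TCP at [0.263, 0.594, 0.231] pointing down, gripper open.
Joint ranges: [-154.64, 154.64], [-21.42, 123.67], [-72.66, 72.17], [13.99, 137.28], [-74.86, 254.86], [10.95, 109.41], [-158.01, 158.01]. Speed limits (degrees/s): [136.94, 136.94, 180, 180, 180, 180, 180].

## Interface

Orientations are given as [roll, pitch, yaw] about the fixed x, y, z axes, in that order (R = Rz(yaw) Ry(pitch) Rx(roll)).
In Python, from cell import env, get_image, calibration, find_in, outline_of, mark_of gives the robot as it stands.
- The arm moves only by the tool arm_command, never from a script. Its argument "steps" is text: rows parted by semicolons, each of 5 numbers parted by spaces: the shift along the tool's x, y, z normalised to -1 to 1, where 1 is 1 m, then the turn about the tool's z normalised to -1 to 1, where 1 is 180 degrees, then the opening, from 0 (shut) to 1 (fully open). A call has 1 to 5 rows; each row is the pose to reach, as a shift and turn from the pose commanded when the call began, along the tool's axes at that moment, turning the shorter way round; what a row does not reach only later rows make up. A row lasts 1/8 s, in which the tool goes at most 62.5 mm and 10.7 degrees, less where a joint would pass 70% of its speed; a pose out of reach is approached as far as the arm can. A call with a number of a shift or a turn outside -1 to 1 is refused whole. A call with a gripper value outside its range is refused whole. The fingers move at their own pace and stop on an object; "squeeze" is the grip in N (left out, the last holds). Time passes only in rows, so rows that repeat a pose let the fingers close. It gives the time, the measured TCP pose, the force, the opening and the grip force at its end, in the units of the state.
- env.get_state(): the state, without advancing time (a new reading comes with each control period).
- get_image(name): name is "side" or "top" or "wrist"; returns (picture, depth): 384x512x3 uint8, blue, green, red; 384x512 float32, m along the optical axis (not along the pixel's ray), 0 where there is no reading.
- calibration(name): a dict with "mtx" (3x3 intrinsics, pixels), "camera_from_world" (4x4, takes a point from world to camera coordinates); the wrist camera has in their place "T_tool_cam" (4x4, takes a point from camera to tool coordinates, whose origin is the TCP and whose axes are the flange's). Camera axes: x right, y up, looking along -z (the intrinsics and any distortion apply to the point x, -y, -z); pixel columns grow to the right and rows downward; lengths in m; the calibration is good to about 2 mm. A picture is of the moment at which its call begins: read the wrist's pose just before it. calibration takes no time and is no camera call.
- env.hand_in(): hands the job in; it is judged then, once.
Trained networks look in the newest picture that a camera, given by its name, has taken for a name from the list of things; names that differ only in an ending like _2 or _b are one class to them, and where a whole thing is asked for, a point or a joint stands for the part that bears it (a point fixed in the world has none). Each returns a list of dicts, best first, with "p" (0 to 1); they miss things now and then, are a little off and sometimes report something else, mostly with a low value. They report only what shows in the picture. A call takes as long as a camera call. They do not tell look-alikes from the thing itself.
- find_in(query, camera): "rect" ([centre column, centre row, width, height] in pixels, round what is visible of it).
- outline_of(query, camera): "region" (384x512 bool, what is visible of it) and "rect" ([centre column, centre row, width, height] in pixels, round what is visible of it).
- mark_of(query, camera): "uv" ([column, row] in pixels: a listed point, or the origin of a listed thing).
The state is a dict: "time": time; "q": joint angles; "qvel": joint speeds; "tau": joint torques, N m; "ee_pos": TCP position; "tcp_rot": TCP orientation; "ft_force": force on the tool from outside, world axes, zero at the start; "wrist_torque": the same for the moment, N m; "width": finger opening in m; "grasp_force": force on a finger pad.
Only numpy, scipy, OpenCV 4.12 (cv2) and the standard library are available. Lean on these libraries where they do the work, as an engineer would, in place of code of your own. Each camera call takes 0.05 s, during which the arm holds its last target. There are 200 camera calls.

## Task

The control knob has come off the table-top hotplate. Pick it up, turn it so that the flat in its bore (under the pointed nose) matches the flat of the bare spindle, push it fully home on the spindle and press it down until the spring-loaded spindle is all the way in. Finish while still gripping the knob and holding it pressed in; leave the other things on the worktop where they stand.

Things in the scene. Friction and masses are not known exactly. Their poses are not given: they have to be found in the camera images.
- knob: the loose control knob, black plastic, 50 g, 42.5 mm tall, standing on its round skirt; origin at the centre of its underside, z up its axis. Skirt 44 mm across, 0 to 17.5 mm high. On it a bar grip 14 mm wide (y), 17.5 to 42.5 mm high, along x from +21 mm (blunt end) to -27 mm (pointed nose, its last 15 mm tapering to 3 mm)
- knob_bore (a point): the mouth of the knob's bore, centre of its underside, axes as the knob's: a blind hole 15.5 mm deep, a circle 13.6 mm across, cut by a flat 2.3 mm from the axis on the -x side, that is, under the nose
- knob_nose (a point): tip of the knob's pointed nose: 27 mm from the axis along the knob's -x, 30 mm above its underside
- hob: the hotplate, a white box 240 mm deep (x), 190 mm wide (y), fixed; its top is 62 mm above the worktop, the round dark cooking plate (166 mm across with its rim) rises to 74 mm. Origin under its centre on the worktop; its front with the control strip is its -x side; the bare spindle stands on the strip, 82 mm in front of the centre
- shaft_seat (a point): the spindle's shoulder, on which the knob's underside rests when fully home, 72 mm above the worktop when out; z up; turns and sinks with the spindle. A steel shaft 12 mm across rises 14 mm from here (top bevelled 1 mm) with a flat along it, 1.5 mm from the axis on this frame's -x side. The shoulder, a disc 26 mm across, is cut straight on the same side
- shaft_top (a point): centre of the shaft's top end, 14 mm above shaft_seat, same axes. The spindle turns stiffly (0.04 N m) and stands up to 0.6 rad either way from the hotplate's own direction
- stem (a joint): how far the spindle is pressed in (m): 0 out, 0.006 fully in; it springs back, needing 3 N to start and 9 N at the end
- microwave_corner (a point): the top left front corner, seen from the robot, of the microwave, a fixed obstacle 264 mm tall behind the loose things: it reaches 445 mm from here to the right (-y) and away from the robot, and its door handle stands 30 mm out in front. Do not swing the arm into it
- salt_shaker: salt shaker, 44 mm across, 90 mm tall; origin under its centre; a bystander
- sugar_tin: white round sugar canister with wooden lid, 68 mm across, 100 mm tall; origin under its centre; a bystander
- pepper_mill: turned wooden pepper mill, 58 mm across, 130 mm tall; origin under its centre; a bystander
- capsule_a: silver-grey coffee capsule, 37 mm across, 29 mm tall, near the front edge of the worktop; origin under its centre; a bystander
- capsule_b: silver-grey coffee capsule, 37 mm across, 29 mm tall, beside the hotplate; origin under its centre; a bystander
Things that resemble listed ones, but are neither listed nor needed, are in the scene too. What is shaped like the knob but turquoise is not meant.

How it is judged:
By the outcome, as a careful person would: the job done as asked, in the order asked, and still so for the second after the job is handed in, while the arm keeps its last pose, push and grip.
It also fails if it takes over 35 s, if anything falls off the work surface, if the arm or the gripper's body presses on something with over 40 N, if the wrist force passes 120 N, or if a joint passes its speed limit or range.

## Working session

There is one attempt and no reset: what is moved stays moved. The work goes in short steps, Python scripts to look and compute and a tool call to move; the robot and the scene stay as the last step left them, time stands still between calls to the robot, and variables do not carry over. Pictures are saved under pics/ and viewed, at most 10 in all, crops included, and the job is handed in when it is done.

Besides the shell and the picture viewer there is one more tool, called after "Call:" in YAML: its name, and indented under it one key for each argument. arm_command: Moves the arm, as the interface text tells. Its arguments: {"type":"object","properties":{"steps":{"type":"string"},"squeeze":{"type":"number"}},"required":["steps"]}

```bash
mkdir -p pics; ls
cat > h.py <<'E'
import numpy as np, cv2
from cell import env, get_image, calibration, find_in, outline_of, mark_of
from scipy.spatial.transform import Rotation as R
def Tw(name,st=None):
    c=calibration(name)
    if name!='wrist': return c['mtx'],np.linalg.inv(c['camera_from_world'])
    st=st or env.get_state(); T=np.eye(4); r=np.array(st['tcp_rot'])
    T[:3,:3]=r if r.shape==(3,3) else R.from_euler('xyz',r,degrees=True).as_matrix()
    T[:3,3]=st['ee_pos']; return c['mtx'],T@c['T_tool_cam']
def ray(name,uv,st=None):
    K,T=Tw(name,st); d=np.array([(uv[0]-K[0,2])/K[0,0],-(uv[1]-K[1,2])/K[1,1],-1])
    return T[:3,3],T[:3,:3]@d
def atz(name,uv,z,st=None):
    o,d=ray(name,uv,st); return o+d*(z-o[2])/d[2]
def atd(name,uv,depth,st=None):
    o,d=ray(name,uv,st); return o+d*depth
def cloud(name,depth,st=None):
    K,T=Tw(name,st); v,u=np.mgrid[:384,:512]
    p=np.stack([(u-K[0,2])/K[0,0],-(v-K[1,2])/K[1,1],-np.ones_like(u,float)],-1)*depth[...,None]
    return p@T[:3,:3].T+T[:3,3]
E
python3 - <<'E'
from h import *
st=env.get_state(); print(st)
for n in ['top','side']:
    im,d=get_image(n); cv2.imwrite(f'pics/{n}0.png',im); P=cloud(n,d)
    c=calibration(n); print(n,c.keys())
    for q in ['knob','hob','salt_shaker','sugar_tin','pepper_mill','capsule_a']:
        for r in find_in(q,n)[:4]:
            u,v=r['rect'][:2]; print(q,round(r['p'],2),np.round(r['rect']),P[int(v),int(u)].round(3))
    for q in ['knob_nose','knob_bore','shaft_top','shaft_seat','microwave_corner']:
        for r in mark_of(q,n)[:3]:
            u,v=r['uv']; print(q,round(r['p'],2),np.round(r['uv']),P[int(v),int(u)].round(3))
a=cv2.imread('pics/top0.png');b=cv2.imread('pics/side0.png')
E
```

```text
pics
{'time': 0.0, 'q': array([-69.91390044,  30.77843204,  -0.25261872,  88.16971024,
         0.14990585,  61.15004473,  -4.07868059]), 'qvel': array([ 0.01986273, -0.03679986,  0.02902081,  0.0577824 ,  0.10263912,
        0.04161905,  0.06692409]), 'tau': array([-3.96149671e-04, -5.83419049e+01,  1.04837034e+00, -2.59108257e+01,
        1.22390245e-02,  9.50190966e-03,  5.13457991e-06]), 'ee_pos': array([0.26291379, 0.59378467, 0.23040951]), 'tcp_rot': array([-1.79902522e+02,  8.86279207e-03,  1.56124821e+02]), 'ft_force': array([-0.02982875,  0.4078561 ,  0.00296388]), 'wrist_torque': array([-0.03124308, -0.02214108,  0.0221741 ]), 'grasp_force': 0.0, 'width': 0.08548547586433664}
top dict_keys(['mtx', 'camera_from_world'])
knob 0.53 [274. 195.  16.  17.] [ 0.502 -0.072  0.043]
knob 0.51 [281. 221.  16.  14.] [ 0.422 -0.091  0.042]
hob 0.68 [165. 177.  72.  84.] [0.549 0.261 0.077]
salt_shaker 0.59 [346. 200.  15.  14.] [ 0.485 -0.282  0.086]
sugar_tin 0.88 [350. 230.  28.  23.] [ 0.398 -0.293  0.085]
sugar_tin 0.18 [275. 198.  17.  14.] [ 0.493 -0.075  0.042]
pepper_mill 0.61 [
[... 822 characters left out ...]

sugar_tin 0.97 [297. 170.  21.  32.] [ 0.397 -0.271  0.069]
sugar_tin 0.19 [308. 253.  13.  15.] [0.377 0.054 0.022]
pepper_mill 0.6 [245. 168.  22.  36.] [ 0.565 -0.263  0.072]
pepper_mill 0.42 [229. 252.  15.  12.] [0.585 0.061 0.028]
capsule_a 0.66 [230. 252.  10.  12.] [0.585 0.061 0.028]
capsule_a 0.57 [310. 254.  17.  18.] [0.374 0.053 0.018]
knob_nose 0.71 [268. 214.] [ 0.485 -0.079  0.041]
knob_nose 0.58 [302. 211.] [ 0.382 -0.152 -0.001]
knob_bore 0.77 [290. 222.] [ 0.421 -0.075  0.017]
knob_bore 0.76 [263. 223.] [ 0.499 -0.067  0.016]
shaft_top 0.47 [276. 305.] [0.463 0.256 0.06 ]
shaft_seat 0.44 [277. 308.] [0.461 0.264 0.063]
microwave_corner 0.87 [207. 189.] [0.626 0.105 0.263]
```

Run:
```python
import cv2,numpy as np
a=cv2.imread('pics/top0.png')[150:250,225:325];b=cv2.imread('pics/side0.png')[190:265,225:325]
r=lambda x,w,h:cv2.resize(x,(w,h),interpolation=cv2.INTER_CUBIC)
c=cv2.imread('pics/top0.png')[160:230,120:213]
cv2.imwrite('pics/c1.png',np.hstack([r(a,400,400),r(b,400,400)]))
```

```text
(no output)
```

View pics/c1.png

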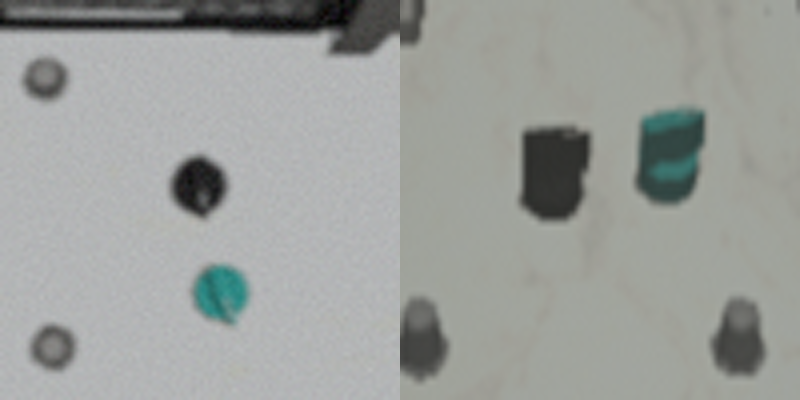

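View pics/top0.png

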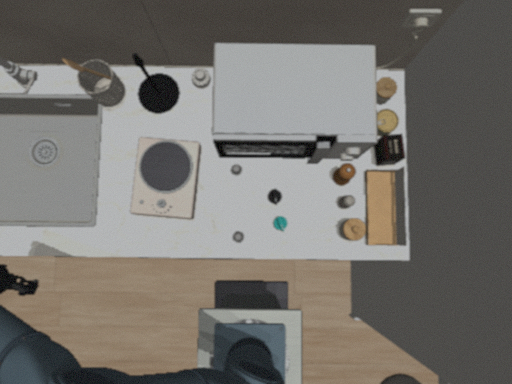

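The black knob is at top (274,195), side (264,220). The turquoise look-alike, at top (281,221), side (292,220), is not meant. The capsules are at top (237,169) and (238,237). The black one fits the description, and its nose points roughly toward -x. I'll view the spindle on the way.

```bash
cat >> h.py <<'E'
def plan(p,yaw=None):
    st=env.get_state(); r=R.from_euler('xyz',st['tcp_rot'],degrees=True)
    d=r.inv().apply(np.array(p)-st['ee_pos']); print('t',st['time'],'pos',np.round(st['ee_pos'],4),np.round(st['tcp_rot'],2),'shift',d.round(4))
    if yaw is not None:
        t=-((yaw-st['tcp_rot'][2]+180)%360-180); print('turn toolz',round(t,2),'norm',round(t/180,4))
E
python3 - <<'E'
from h import *
print(calibration('wrist'))
plan([0.43,0.27,0.25],180)
E
```

```text
{'mtx': array([[265.8611255 ,   0.        , 257.09144949],
       [  0.        , 265.8611255 , 192.18169198],
       [  0.        ,   0.        ,   1.        ]]), 'T_tool_cam': array([[ 3.86428316e-04,  9.49327279e-01,  3.14288989e-01,
         8.05005093e-02],
       [ 9.99999917e-01, -3.25419409e-04, -2.46584399e-04,
        -5.00851839e-04],
       [-1.31813559e-04,  3.14289058e-01, -9.49327325e-01,
        -1.43003877e-01],
       [ 0.00000000e+00,  0.00000000e+00,  0.00000000e+00,
         1.00000000e+00]])}
t 1.2 pos [0.2632 0.5943 0.2313] [180.     0.   156.12] shift [-0.2839 -0.229  -0.0187]
turn toolz -23.88 norm -0.1327
```

Call:
arm_command:
  steps: "-0.284 -0.229 0.01 -0.1327 1;-0.284 -0.229 0.01 -0.1327 1;-0.284 -0.229 0.01 -0.1327 1;-0.284 -0.229 0.01 -0.1327 1;-0.284 -0.229 0.01 -0.1327 1"

```text
time: 1.82
ee_pos: [0.407, 0.3148, 0.223]
tcp_rot: [180.0, 0.0, -180.0]
ft_force: [1.2, -0.1, 0.4]
width: 0.0854
grasp_force: 0.0
```

Call:
arm_command:
  steps: "0 0 0 0 1;0 0 0 0 1"

```text
time: 2.08
ee_pos: [0.406, 0.3173, 0.223]
tcp_rot: [179.9, 0.0, -180.0]
ft_force: [-0.7, 0.3, -0.5]
width: 0.0853
grasp_force: 0.0
```

Run:
```python
from h import *
st=env.get_state(); im,d=get_image('wrist'); cv2.imwrite('pics/w1.png',im); P=cloud('wrist',d,st); np.save('w1.npy',P)
for q in ['shaft_top','shaft_seat']:
    for r in mark_of(q,'wrist')[:3]:
        u,v=r['uv']; print(q,r['p'],r['uv'],P[int(v),int(u)].round(4), atz('wrist',r['uv'],.086 if q=='shaft_top' else .072,st).round(4))
m=(P[...,2]>.079)&(P[...,2]<.095)&(P[...,0]<.52)&(d>0); print(m.sum(),np.median(P[m],0))
m=(P[...,2]>.068)&(P[...,2]<.078)&(P[...,0]<.50)&(d>0); print(m.sum(),np.median(P[m],0))
```

```text
shaft_top 0.51 [219.6, 233.8] [0.4688 0.2723 0.0848] [0.4692 0.2731 0.086 ]
shaft_seat 0.69 [220.6, 227.5] [0.4664 0.2721 0.0737] [0.4679 0.2725 0.072 ]
72 [0.47020596 0.27363871 0.08595646]
214 [0.46819546 0.27598181 0.07260966]
```

View pics/w1.png

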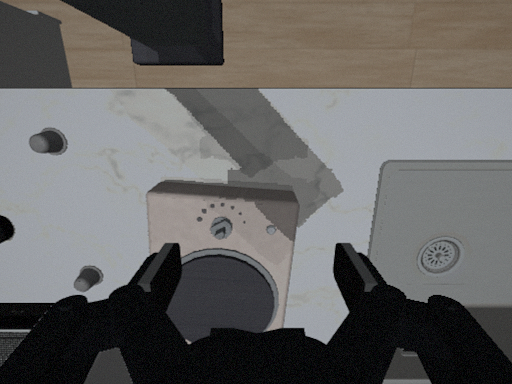

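The bare spindle is at (220,230) on the hotplate's control strip. The black knob is at the left edge, (3,228), and the capsules are at (48,140) and (88,278). I'll take a closer look at the spindle flat.

Call:
arm_command:
  steps: "-0.084 -0.044 0.103 0 1;-0.084 -0.044 0.103 0 1;-0.084 -0.044 0.103 0 1;-0.084 -0.044 0.103 0 1"

```text
time: 2.72
ee_pos: [0.4895, 0.2733, 0.1192]
tcp_rot: [-180.0, -0.1, -180.0]
ft_force: [0.1, 0.1, -0.5]
width: 0.0854
grasp_force: 0.0
```

Run:
```python
from h import *
st=env.get_state(); print(st['ee_pos'],st['tcp_rot'],st['time'],np.abs(st['qvel']).max()); im,d=get_image('wrist'); cv2.imwrite('pics/w2.png',im); P=cloud('wrist',d,st); np.savez('w2.npz',P=P,im=im,pos=st['ee_pos'],rot=st['tcp_rot'])
for q in ['shaft_top','shaft_seat']:
    for r in mark_of(q,'wrist')[:3]:
        u,v=r['uv']; print(q,r['p'],r['uv'],P[int(v),int(u)].round(4), atz('wrist',r['uv'],.086 if q=='shaft_top' else .072,st).round(4))
for a,b,rad in [(.082,.09,.015),(.069,.076,.02)]:
    m=(abs(P[...,2]-(a+b)/2)<(b-a)/2)&(np.hypot(P[...,0]-.468,P[...,1]-.273)<rad)
    print(m.sum(),P[m].mean(0).round(4),P[m].min(0).round(4),P[m].max(0).round(4))
c=im[140:260,170:330]; cv2.imwrite('pics/w2c.png',cv2.resize(c,(800,600),interpolation=cv2.INTER_CUBIC))
```

```text
[0.48950938 0.27330026 0.11915017] [-1.79980073e+02 -8.62999579e-02 -1.79960139e+02] 2.725 2.5943202966794354
shaft_top 0.96 [254.7, 195.6] [0.4696 0.2706 0.0847] [0.4696 0.2711 0.086 ]
shaft_seat 0.62 [256.5, 186.5] [0.4668 0.2719 0.0722] [0.4672 0.2723 0.072 ]
166 [0.4707 0.2732 0.086 ] [0.4661 0.267  0.0821] [0.4751 0.2783 0.0883]
575 [0.4697 0.2732 0.0725] [0.4583 0.2598 0.0693] [0.4832 0.2848 0.0759]
```

View pics/w2c.png

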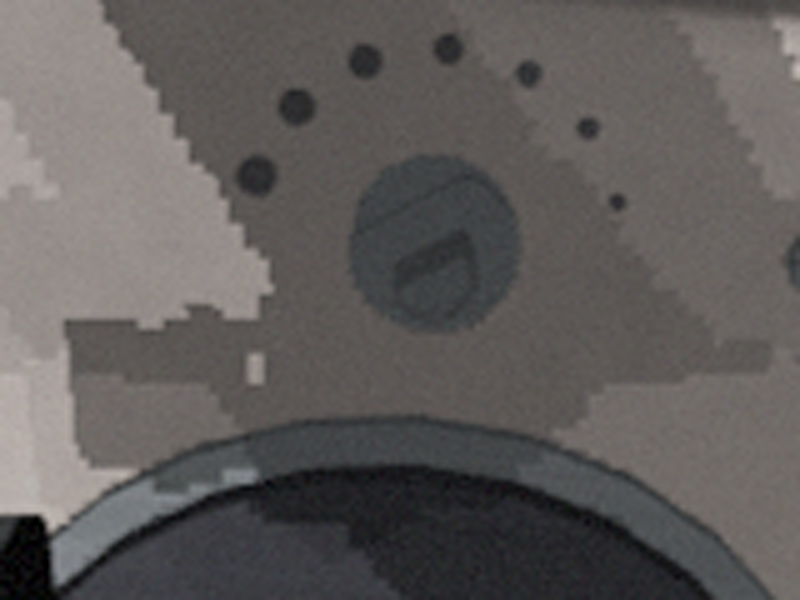

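Run:
```python
from h import *
f=np.load('w2.npz'); st=dict(ee_pos=f['pos'],tcp_rot=f['rot'])
g=lambda x,y,z:atz('wrist',(170+(x+.5)/5-.5,140+(y+.5)/5-.5),z,st)
for n,a,b,z in [('cut',(355,237),(475,178),.072),('flatbot',(395,265),(468,232),.072),('flattop',(398,287),(477,256),.086)]:
    A,B=g(*a,z),g(*b,z); t=B-A; print(n,A.round(4),B.round(4),'yaw',np.degrees(np.arctan2(-t[0],t[1])).round(1))
print('disc centre', g(435,243,.070), 'edges',g(349,243,.07),g(522,243,.07),g(435,154,.07),g(435,332,.07))
im=f['im'][140:260,170:330]; e=cv2.resize(im[25:70,60:110],(800,720),interpolation=cv2.INTER_CUBIC)
e=cv2.convertScaleAbs(e,alpha=2.2,beta=-60); cv2.imwrite('pics/w2d.png',e[:600])
```

```text
cut [0.4676 0.2604 0.072 ] [0.4585 0.2783 0.072 ] yaw 27.1
flatbot [0.472  0.2664 0.072 ] [0.4668 0.2773 0.072 ] yaw 25.4
flattop [0.4706 0.2672 0.086 ] [0.4661 0.2783 0.086 ] yaw 22.6
disc centre [0.46916995 0.27238865 0.07      ] edges [0.46918509 0.25935561 0.07      ] [0.46915464 0.28557277 0.07      ] [0.45534264 0.27238167 0.07      ] [0.48361788 0.27239593 0.07      ]
```

View pics/w2d.png

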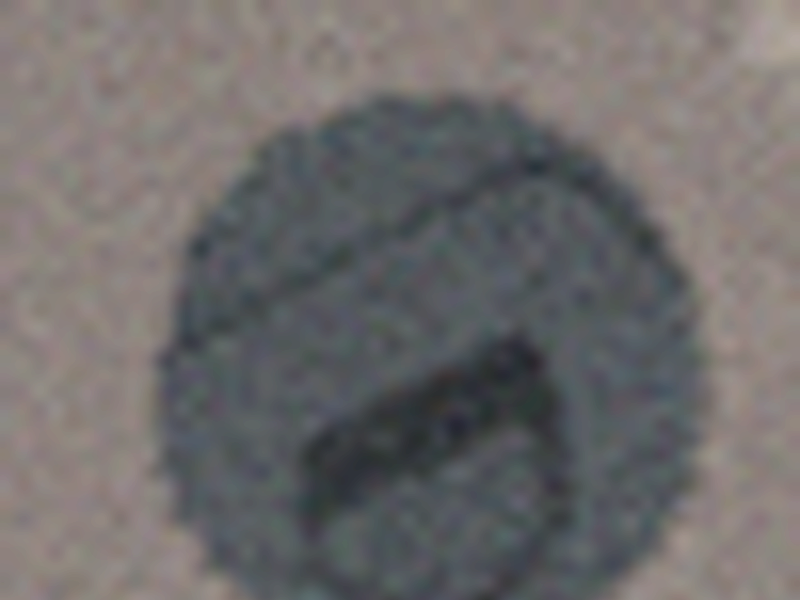

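The spindle flat faces up-left in the picture, towards -x and -y, so spindle yaw is about +26°, with the axis near (0.4695, 0.2725). Next, the knob.

Call:
arm_command:
  steps: "-0.015 -0.343 -0.03 0 1;-0.015 -0.343 -0.03 0 1;-0.015 -0.343 -0.03 0 1;-0.015 -0.343 -0.03 0 1;-0.015 -0.343 -0.03 0 1"

```text
time: 3.5
ee_pos: [0.5044, -0.0388, 0.1488]
tcp_rot: [180.0, 0.2, -179.9]
ft_force: [0.8, -0.4, 0.2]
width: 0.0856
grasp_force: 0.0
```

Run:
```python
from h import *
plan([.505,-.07,.15],180)
```

```text
t 3.5 pos [ 0.5044 -0.0388  0.1488] [ 179.96    0.18 -179.86] shift [-0.0005 -0.0312 -0.0012]
turn toolz 0.14 norm 0.0008
```

Call:
arm_command:
  steps: "0 -0.032 0 0 1;0 -0.032 0 0 1"

```text
time: 3.75
ee_pos: [0.5042, -0.0725, 0.1484]
tcp_rot: [-180.0, 0.1, 179.8]
ft_force: [-1.2, -0.4, 0.9]
width: 0.0854
grasp_force: 0.0
```

Run:
```python
from h import *
st=env.get_state(); print(st['ee_pos'],st['tcp_rot'],st['time']); im,d=get_image('wrist'); P=cloud('wrist',d,st); np.savez('w3.npz',P=P,im=im,pos=st['ee_pos'],rot=st['tcp_rot'])
for q,z in [('knob_nose',.03),('knob_bore',0),('knob',0)]:
    for r in mark_of(q,'wrist')[:3]:
        u,v=r['uv']; print(q,r['p'],r['uv'],P[int(v),int(u)].round(4), atz('wrist',r['uv'],z,st).round(4))
m=(abs(P[...,2]-.0425)<.006)&(np.hypot(P[...,0]-.5,P[...,1]+.07)<.04)
X=P[m][:,:2]; print(m.sum(),X.mean(0),P[m][:,2].mean()); r=cv2.minAreaRect(X.astype(np.float32)); print(r)
w,V=np.linalg.eigh(np.cov(X.T)); print(np.degrees(np.arctan2(V[1,1],V[0,1])))
ys,xs=np.where(m); cx,cy=int(xs.mean()),int(ys.mean()); print(cx,cy)
c=im[max(cy-60,0):cy+60,max(cx-80,0):cx+80]; c=cv2.convertScaleAbs(c,alpha=2.0); cv2.imwrite('pics/w3c.png',cv2.resize(c,(800,600),interpolation=cv2.INTER_CUBIC))
```

```text
[ 0.50417016 -0.07247223  0.14843038] [-1.79952599e+02  1.49296288e-01  1.79797837e+02] 3.75
knob_nose 0.73 [222.8, 67.5] [ 3.885e-01 -1.078e-01 -3.000e-04] [ 0.3925 -0.1034  0.03  ]
knob_nose 0.64 [251.4, 160.0] [ 0.4751 -0.0789  0.0369] [ 0.4765 -0.0786  0.03  ]
knob_bore 0.97 [255.6, 175.5] [ 0.4884 -0.075   0.0433] [ 0.5004 -0.0748  0.    ]
knob 0.93 [239.7, 95.8] [ 0.416  -0.0887  0.0419] [ 0.4156 -0.0907  0.    ]
knob 0.73 [255.4, 176.8] [ 0.4898 -0.075   0.042 ] [ 0.502 -0.075  0.   ]
596 [ 0.49955866 -0.07350512] 0.04261519216198039
((0.4981653690338135, -0.07388070225715637), (0.04765971750020981, 0.013945362530648708), 9.124805450439453)
-171.1014124870302
256 185
```

View pics/w3c.png

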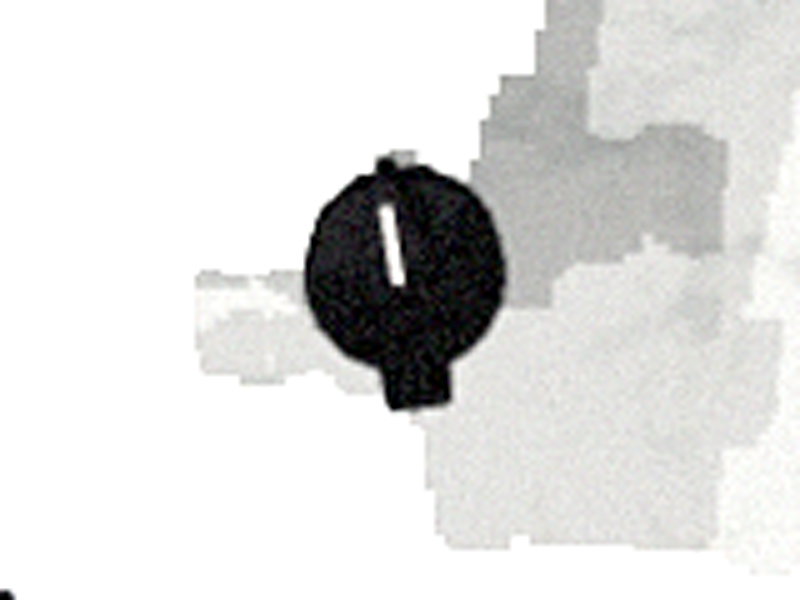

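The knob's bar measures 47.7 × 13.9 mm, matching the sizes given, at yaw +9.1° with the nose toward -x. The knob axis is at about (0.501, -0.0734). I'll descend.

Call:
arm_command:
  steps: "0.003 -0.001 0.08 -0.0515 1;0.003 -0.001 0.11 -0.0515 1;0.003 -0.001 0.129 -0.0515 1;0.003 -0.001 0.129 -0.0515 1"
  squeeze: 60

```text
time: 4.45
ee_pos: [0.4998, -0.0696, 0.0168]
tcp_rot: [179.9, -0.2, -170.6]
ft_force: [-0.6, -0.1, 0.7]
width: 0.0854
grasp_force: 0.0
```

Run:
```python
from h import *
plan([.5011,-.0734,.0195],189.1)
st=env.get_state(); im,d=get_image('wrist'); P=cloud('wrist',d,st)
m=(abs(P[...,2]-.0425)<.004)&(np.hypot(P[...,0]-.5,P[...,1]+.073)<.032)
X=P[m][:,:2]; print(m.sum(),cv2.minAreaRect(X.astype(np.float32)),st['ft_force'])
cv2.imwrite('pics/w4.png',im)
```

```text
t 4.45 pos [ 0.4998 -0.0696  0.0168] [ 1.7992e+02 -1.6000e-01 -1.7058e+02] shift [-0.0007 -0.0039 -0.0027]
turn toolz 0.32 norm 0.0018
1946 ((0.49805670976638794, -0.07409653812646866), (0.0486622154712677, 0.013934275135397911), 9.03463077545166) [-0.58341911 -0.08194379  0.66700602]
```

Call:
arm_command:
  steps: "-0.001 -0.004 -0.003 0 1;-0.001 -0.004 -0.003 0 1;-0.001 -0.004 -0.003 0 1"

```text
time: 4.88
ee_pos: [0.5029, -0.0753, 0.0217]
tcp_rot: [-180.0, 0.1, -170.7]
ft_force: [-0.5, -0.2, -0.4]
width: 0.0854
grasp_force: 0.0
```

Run:
```python
from h import *
plan([.5010,-.0736,.0195],189.1)
```

```text
t 4.875 pos [ 0.5029 -0.0753  0.0217] [-1.7998e+02  8.0000e-02 -1.7074e+02] shift [0.0016 0.002  0.0022]
turn toolz 0.16 norm 0.0009
```

Call:
arm_command:
  steps: "0.001 0.001 0.001 0 0;0.001 0.001 0.001 0 0;0.001 0.001 0.001 0 0;0.001 0.001 0.001 0 0;0.001 0.001 0.001 0 0"
  squeeze: 60

```text
time: 5.5
ee_pos: [0.5015, -0.0744, 0.0201]
tcp_rot: [-180.0, 0.0, -170.7]
ft_force: [-0.6, -0.2, 2.3]
width: 0.0126
grasp_force: 58.8
```

Call:
arm_command:
  steps: "0 0 0 0 0;0 0 0 0 0"

```text
time: 5.75
ee_pos: [0.5015, -0.0744, 0.0201]
tcp_rot: [-180.0, 0.0, -170.7]
ft_force: [0.2, 0.3, 3.1]
width: 0.0125
grasp_force: 58.9
```

Run:
```python
from h import *
for i in range(3):
  plan([.5010,-.0736,.0195],189.1); get_image('side')
st=env.get_state(); print(st['ft_force']); im,d=get_image('wrist'); P=cloud('wrist',d,st)
m=(abs(P[...,2]-.0425)<.004)&(np.hypot(P[...,0]-.5,P[...,1]+.073)<.032)
X=P[m][:,:2]; print(m.sum(),cv2.minAreaRect(X.astype(np.float32)))
```

```text
t 5.75 pos [ 0.5015 -0.0744  0.0201] [-1.7999e+02  2.0000e-02 -1.7073e+02] shift [0.0003 0.0009 0.0006]
turn toolz 0.17 norm 0.001
t 5.8 pos [ 0.5015 -0.0744  0.0201] [-1.7999e+02  2.0000e-02 -1.7072e+02] shift [0.0004 0.0008 0.0006]
turn toolz 0.18 norm 0.001
t 5.85 pos [ 0.5015 -0.0744  0.0201] [-1.7999e+02  2.0000e-02 -1.7072e+02] shift [0.0003 0.0009 0.0006]
turn toolz 0.18 norm 0.001
[ 0.43768181 -0.35607786  3.47108342]
2220 ((0.5005708336830139, -0.07498716562986374), (0.03967423737049103, 0.03769899904727936), 51.87886428833008)
```

Gripped. Now lift and carry.

Call:
arm_command:
  steps: "0 0 -0.06 0 0;0 0 -0.12 0 0;-0.01 0.06 -0.13 -0.0928 0;-0.02 0.12 -0.13 -0.0928 0;-0.03 0.18 -0.13 -0.0928 0"

```text
time: 6.58
ee_pos: [0.5015, 0.1096, 0.1501]
tcp_rot: [-180.0, 0.0, -154.0]
ft_force: [0.5, 0.6, -0.6]
width: 0.013
grasp_force: 58.5
```

Run:
```python
from h import *
plan([.501,.288,.15],206)
```

```text
t 6.575 pos [0.5015 0.1096 0.1501] [-1.80e+02  1.00e-02 -1.54e+02] shift [-7.770e-02  1.605e-01  1.000e-04]
turn toolz 0.0 norm 0.0
```

Call:
arm_command:
  steps: "-0.078 0.161 0 0 0;-0.078 0.161 0 0 0;-0.078 0.161 0 0 0;-0.078 0.161 0 0 0;-0.078 0.161 0 0 0"

```text
time: 7.2
ee_pos: [0.5011, 0.286, 0.1493]
tcp_rot: [-179.9, -0.1, -154.0]
ft_force: [0.0, -0.5, -0.2]
width: 0.0128
grasp_force: 58.6
```

Call:
arm_command:
  steps: "0 0 0 0 0;0 0 0 0 0;0 0 0 0 0"

```text
time: 7.58
ee_pos: [0.5017, 0.2863, 0.15]
tcp_rot: [-180.0, 0.0, -154.1]
ft_force: [0.2, 0.2, -0.5]
width: 0.0126
grasp_force: 58.6
```

Run:
```python
from h import *
plan([.501,.288,.15],206)
st=env.get_state(); im,d=get_image('wrist'); P=cloud('wrist',d,st); np.savez('w5.npz',P=P,im=im,pos=st['ee_pos'],rot=st['tcp_rot'])
r=R.from_euler('xyz',st['tcp_rot'],degrees=True); 
tl=lambda p:(r.inv().apply(np.array(p)-st['ee_pos'])).round(4)
for q,z in [('shaft_top',.086),('shaft_seat',.072)]:
    for k in mark_of(q,'wrist')[:1]: print(q,k['p'],k['uv'],atz('wrist',k['uv'],z,st).round(4),tl(atz('wrist',k['uv'],z,st)))
for a,b,rad in [(.082,.09,.015),(.069,.076,.014)]:
    m=(abs(P[...,2]-(a+b)/2)<(b-a)/2)&(np.hypot(P[...,0]-.4695,P[...,1]-.2725)<rad)
    X=P[m]; print(m.sum(),X.mean(0).round(4),tl(X.mean(0)),'tool bbox',tl(X).min(0) if len(X) else '',tl(X).max(0))
# projected axis point
K,T=Tw('wrist',st)
p=np.linalg.inv(T)@np.array([.4695,.2725,.072,1]); u=K[0,0]*p[0]/-p[2]+K[0,2]; v=-K[1,1]*p[1]/-p[2]+K[1,2]
u0,v0=int(u)-20,int(v)-15; print(u0,v0)
c=im[v0:v0+30,u0:u0+40]; e=cv2.convertScaleAbs(cv2.resize(c,(800,600),interpolation=cv2.INTER_CUBIC),alpha=2.2,beta=-60); cv2.imwrite('pics/w5c.png',e)
# knob top in hand
Q=tl(P.reshape(-1,3)); z=Q[:,2]; m=(abs(Q[:,0])<.035)&(abs(Q[:,1])<.03)&(z>-.04)&(z<.03); print(m.sum(), Q[m].min(0),Q[m].max(0))
```

```text
t 7.575 pos [0.5017 0.2863 0.15  ] [-179.99    0.   -154.08] shift [-0.0002  0.0018  0.    ]
turn toolz -0.08 norm -0.0005
shaft_top 0.87 [261.5, 164.6] [0.4685 0.2735 0.086 ] [0.0355 0.003  0.064 ]
shaft_seat 0.6 [258.9, 160.2] [0.4687 0.2714 0.072 ] [0.0361 0.0011 0.078 ]
125 [0.4709 0.2731 0.086 ] [0.0334 0.0016 0.064 ] tool bbox [ 0.029  -0.0037  0.0621] [0.0367 0.0074 0.0679]
483 [0.4702 0.2727 0.0725] [0.0342 0.0016 0.0775] tool bbox [ 0.0223 -0.0107  0.0741] [0.043  0.0139 0.08  ]
239 146
5349 [-0.0214 -0.0221 -0.0399] [0.0275 0.0216 0.0201]
```

View pics/w5c.png

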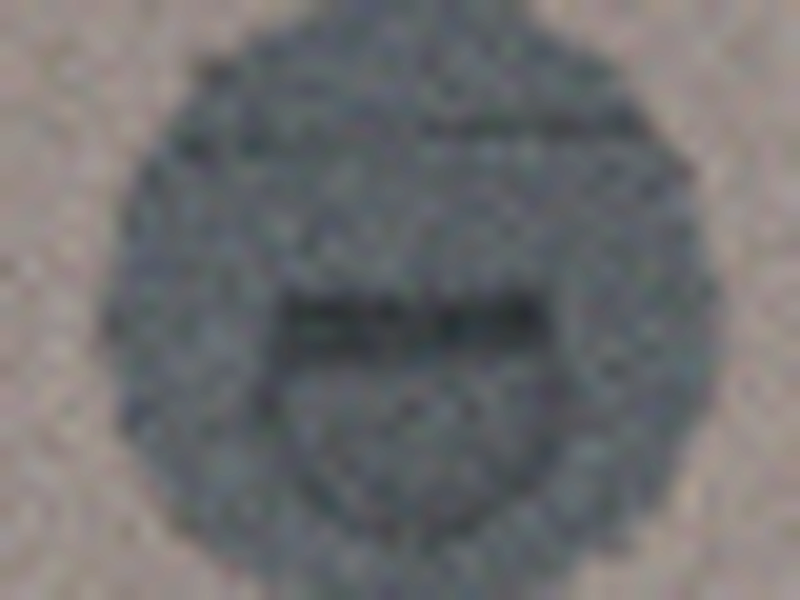

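Run:
```python
from h import *
f=np.load('w5.npz'); st=dict(ee_pos=f['pos'],tcp_rot=f['rot']); P=f['P']
r=R.from_euler('xyz',st['tcp_rot'],degrees=True); tl=lambda p:(r.inv().apply(np.array(p)-st['ee_pos']))
g=lambda x,y,z:(tl(atz('wrist',(239+(x+.5)/20-.5,146+(y+.5)/20-.5),z,st))*1000).round(2)
print('flat top',g(417,352,.086),'left',g(270,400,.086),'right',g(568,400,.086),'far',g(417,535,.086))
print('flat bot',g(417,295,.072),'cut',g(417,135,.072),'disc L',g(105,320,.071),'R',g(715,320,.071))
Q=tl(P.reshape(-1,3))*1000
m=(abs(Q[:,1])<24)&(Q[:,0]>8)&(Q[:,0]<30)&(Q[:,2]>0)&(Q[:,2]<22); X=Q[m]; print(m.sum())
for lo,hi in [(0,5),(5,12),(12,22)]:
    k=(X[:,2]>lo)&(X[:,2]<hi); A=X[k]
    if len(A)>5: print(lo,hi,len(A),'y',np.percentile(A[:,1],[1,99]),'x',A[:,0].max())
k=X[(X[:,2]>5)&(X[:,2]<21)] # skirt side wall: circle r=22 fit
from scipy.optimize import least_squares
s=least_squares(lambda c:np.hypot(k[:,0]-c[0],k[:,1]-c[1])-22,[0,0],loss='soft_l1'); print('skirt axis tool',s.x,np.std(s.fun))
m=(abs(Q[:,2]+22)<5)&(abs(Q[:,1])<12)&(abs(Q[:,0])<32); A=Q[m]; print('bar top',m.sum(),A[:,2].mean() if m.any() else '',A.min(0) if m.any() else '',A.max(0) if m.any() else '')
A=A[A[:,0]>14]; print(A[:,1].mean())
```

```text
flat top [36.64  1.33 64.  ] left [34.7  -4.49 64.  ] right [34.71  7.33 64.  ] far [29.2   1.36 64.  ]
flat bot [36.09  1.45 78.  ] cut [42.85  1.43 78.  ] disc L [ 34.8  -11.75  79.  ] R [34.82 14.09 79.  ]
1147
0 5 725 y [-19.32944968  18.86277661] x 27.226831280096505
5 12 207 y [-19.56343436  19.18135739] x 21.181670433189662
12 22 215 y [-19.72591218  19.43146649] x 21.152246450108827
skirt axis tool [-0.60182925 -0.19300682] 0.31703389323543457
bar top 2053 -22.501536770976077 [-21.37865227 -11.98959162 -26.98268988] [ 27.51683829  11.98390161 -17.00570017]
-0.2815462063333181
```

Call:
arm_command:
  steps: "0.035 0.0016 0 0 0;0.035 0.0016 0 0 0;0.035 0.0016 0.02 0 0;0.035 0.0016 0.04 0 0;0.035 0.0016 0.04 0 0"

```text
time: 8.35
ee_pos: [0.4689, 0.2728, 0.1089]
tcp_rot: [-180.0, -0.1, -154.0]
ft_force: [-0.3, 0.0, -0.2]
width: 0.0129
grasp_force: 58.6
```

Call:
arm_command:
  steps: "0 0 0 0 0;0 0 0 0 0;0 0 0 0 0"

```text
time: 8.72
ee_pos: [0.4697, 0.2734, 0.1105]
tcp_rot: [180.0, 0.1, -154.0]
ft_force: [0.8, -0.3, -0.9]
width: 0.0131
grasp_force: 58.6
```

```bash
cat > t.py <<'E'
from h import *
f=np.load('w5.npz'); r=R.from_euler('xyz',f['rot'],degrees=True); t=f['pos']+r.apply([.035,.0016,0]); t[2]=.092
print('target',t.round(4)); plan(t,206)
st=env.get_state(); print(st['ft_force'].round(2),st['wrist_torque'].round(3),st['width'])
E
python3 t.py
```

```text
target [0.4695 0.2724 0.092 ]
t 8.725 pos [0.4697 0.2734 0.1105] [ 1.7999e+02  6.0000e-02 -1.5402e+02] shift [ 0.0006 -0.0007  0.0185]
turn toolz -0.02 norm -0.0001
[ 0.8  -0.3  -0.86] [-0.045  0.003 -0.019] 0.013140373027043094
```

Call:
arm_command:
  steps: "0.0003 -0.0005 0.003 0 0;0.0003 -0.0005 0.005 0 0;0.0003 -0.0005 0.0075 0 0;0.0003 -0.0005 0.0075 0 0;0.0003 -0.0005 0.0075 0 0"

```text
time: 9.35
ee_pos: [0.4692, 0.2726, 0.1024]
tcp_rot: [180.0, -0.0, -154.0]
ft_force: [0.1, -0.6, -0.1]
width: 0.013
grasp_force: 58.6
```

```bash
python3 t.py
```

```text
target [0.4695 0.2724 0.092 ]
t 9.35 pos [0.4692 0.2726 0.1024] [ 180.     -0.   -154.02] shift [-0.0002 -0.0003  0.0104]
turn toolz -0.02 norm -0.0001
[ 0.14 -0.58 -0.11] [-0.053  0.025 -0.021] 0.012990637953258602
```

Call:
arm_command:
  steps: "0 0 0.003 0 0;0 0 0.006 0 0;0 0 0.009 0 0;0 0 0.009 0 0;0 0 0.009 0 0"

```text
time: 9.98
ee_pos: [0.4692, 0.2726, 0.0934]
tcp_rot: [-180.0, -0.0, -154.0]
ft_force: [-1.6, -0.6, -0.7]
width: 0.0126
grasp_force: 58.6
```

```bash
python3 t.py
```

```text
target [0.4695 0.2724 0.092 ]
t 9.975 pos [0.4692 0.2726 0.0934] [-1.8000e+02 -1.0000e-02 -1.5401e+02] shift [-0.0002 -0.0003  0.0014]
turn toolz -0.01 norm -0.0001
[-1.61 -0.63 -0.67] [0.039 0.015 0.013] 0.012605012036631856
```

The knob slides on with almost no force. Now press in, step by step.

Call:
arm_command:
  steps: "0 0 0.002 0 0;0 0 0.004 0 0;0 0 0.004 0 0;0 0 0.004 0 0"

```text
time: 10.48
ee_pos: [0.4694, 0.2727, 0.0897]
tcp_rot: [-180.0, 0.0, -154.0]
ft_force: [-0.8, 0.3, 4.7]
width: 0.013
grasp_force: 59.1
```

Call:
arm_command:
  steps: "0 0 0.002 0 0;0 0 0.003 0 0;0 0 0.003 0 0;0 0 0.003 0 0"

```text
time: 10.98
ee_pos: [0.4694, 0.2727, 0.0869]
tcp_rot: [-180.0, 0.0, -154.0]
ft_force: [-1.5, -1.6, 7.4]
width: 0.0129
grasp_force: 59.5
```

Call:
arm_command:
  steps: "0 0 0.001 0 0;0 0 0.002 0 0;0 0 0.003 0 0;0 0 0.003 0 0;0 0 0.003 0 0"

```text
time: 11.6
ee_pos: [0.4696, 0.2728, 0.0857]
tcp_rot: [-180.0, 0.1, -154.0]
ft_force: [-5.9, -2.7, 26.0]
width: 0.0129
grasp_force: 62.7
```

Call:
arm_command:
  steps: "0 0 0 0 0;0 0 0 0 0;0 0 0 0 0"

```text
time: 11.98
ee_pos: [0.4696, 0.2728, 0.0857]
tcp_rot: [-180.0, 0.1, -154.0]
ft_force: [-6.2, -4.6, 26.4]
width: 0.0122
grasp_force: 62.7
```

Run:
```python
from h import *
st=env.get_state(); print(st['ee_pos'],st['ft_force'],st['time']); im,d=get_image('wrist'); P=cloud('wrist',d,st)
r=R.from_euler('xyz',st['tcp_rot'],degrees=True); Q=r.inv().apply(P.reshape(-1,3)-st['ee_pos'])*1000
m=(abs(Q[:,2]+22)<5)&(abs(Q[:,1])<6)&(abs(Q[:,0])<32); print('bar top tool z',m.sum(),np.median(Q[m,2]))
cv2.imwrite('pics/w6.png',cv2.convertScaleAbs(im,alpha=1.6))
```

```text
[0.46959731 0.27280888 0.08570778] [-6.17465886 -4.58675427 26.41417357] 11.975
bar top tool z 1710 -22.7236494289561
```

View pics/w6.png

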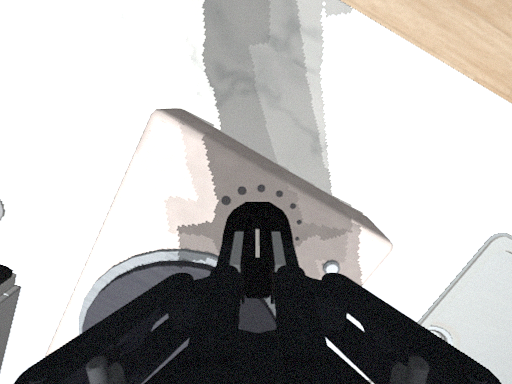

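The knob is seated at (258,250), with its nose over the flat and still in the grip. Its underside is at 66 mm, which is the shoulder's 72 mm minus the full 6 mm stroke. The 26 N reading is far above the 9 N spring force, so it is on the stop.

```bash
python3 -c "
from cell import env
print(env.hand_in())"
```

```text
the job is handed in; nothing more can be done
None
```

The black knob is on the spindle with the flats matched, pressed fully in (26 N at the stop) and still gripped. The job was handed in at about 12 s; the hand-in returned no verdict.

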